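# Poke out the stuck drip tray through the hidden hole

## Robot

A 6-joint arm with a two-finger parallel gripper is mounted at the origin on the work surface. World frame = base frame: x ahead of the robot, y to its left, z up, the work surface at z = 0. Lengths are in m, angles in degrees, forces in N, time in s.
With the tool pointing down it reaches from about 0.35 to 0.8 m from the base axis. Payload 7.3 kg.
Tool frame: the origin (TCP) lies at the very end of the fingers, on their centre line; the grasp point (between the pads) lies 19 mm behind it; z points along the fingers, x is the direction in which the jaws open and shut, and the axes are right-handed (so a half turn about z gives the same grasp; the last joint's range is limited). The gripper opens to 85 mm and grips with 20 to 120 N. Pads are 22 mm wide; open, the fingers measure 114 mm over their backs; the gripper's body (76 mm by 85 mm) begins 54 mm behind the grasp point. The pads swing forward as they close: fully open they stand 13 mm farther back than shut.
Start: joints at [-84.569, 19.595, 87.324, -0, 73.075, -8.365], TCP at [0.125, -0.51, 0.192] pointing down, gripper open.
Joint ranges: [-145.02, 145.02], [-44.19, 115.74], [2.07, 154.8], [-57.11, 237.11], [16.16, 152.29], [-177.93, 177.93]. Speed limits (degrees/s): [147.25, 147.25, 180, 180, 180, 180].

## Interface

Orientations are given as a 3x3 rotation matrix whose columns are the frame's x, y, z axes.
In Python, from station import manip gives the robot as it stands.
- The arm moves only by the tool play_rows, never from a script. Its argument "steps" is a list that holds one entry, the list of rows, each a list of 7 numbers: the turn, a rotation vector about the world's x, y, z in rad, then the shift along the world's x, y, z in m, then the opening, from 0 (shut) to 1 (fully open). A call has 1 to 20 rows; each row is the pose to reach, as a shift and turn from the pose measured when the call began; what a row does not reach only later rows make up. A row lasts 1/10 s, in which the tool goes at most 50 mm and 8.59 degrees, less where a joint would pass 70% of its speed; a pose out of reach is approached as far as the arm can. A call with a gripper value outside its range is refused whole. The fingers move at their own pace and stop on an object; "grip_force" is the grip in N (left out, the last holds). Time passes only in rows, so rows that repeat a pose let the fingers close. It gives the time, the measured TCP pose, the force and the opening at its end, in the units of the state.
- manip.state(): the state, without advancing time (a new reading comes with each control period).
- manip.camera(name): name is "scene" or "top" or "wrist"; returns a dict with "color" (400x640x3 uint8, red, green, blue), "fx", "fy", "cx", "cy" (pixels), "R" (3x3) and "t" (3): a world point X has camera coordinates R X + t. Camera axes: x right, y down, z forward; pixel columns grow to the right and rows downward; lengths in m; the calibration is good to about 2 mm. The wrist camera is an equidistant fisheye: a pixel r from the principal point sees the ray r / f radians off the axis. A picture is of the moment at which its call begins. There is no depth.
- manip.job_done(): hands the job in, once; it reports no verdict.
The state is a dict: "clock": time; "joint_positions": joint angles; "qvel": joint speeds; "tau": joint torques, N m; "eef_pos": TCP position; "tcp_rot": TCP orientation; "wrist_force": force on the tool from outside, world axes, zero at the start; "ft_torque": the same for the moment, N m; "grip_width": finger opening in m.
Only numpy, scipy, OpenCV 4.12 (cv2) and the standard library are available. Lean on these libraries where they do the work, as an engineer would, in place of code of your own. Each camera call takes 0.05 s, during which the arm holds its last target. There are 200 camera calls.

## Task

The blue drip tray under the green dish stand is stuck flush at the back. With the handle end of the wooden stirring paddle, feel along the recessed board under the stand's front overhang for the poke hole you cannot see, and push the tray through it until it stands out at least three centimetres at the back. Then draw the paddle out and lay it back on its wooden rest as it lay before, leaving everything else where it is.

Things in the scene. Friction and masses are not known exactly. Their poses are not given: they have to be found in the camera images.
- paddle_center (a point): Centre of the loose pale wooden stirring paddle (0.12 kg), half-way up, near its centre of mass: grip here. x runs along it to the handle end, z up. A square handle 16 x 16 mm runs 100 mm each way from here; ahead a round rod, 14 mm diameter, goes on to the rounded end 170 mm from here; behind, a flat blade 50 mm wide ends 218 mm from here. Axis 38 mm above the ledge at the start.
- paddle_tip (a point): The very end of the paddle's rounded handle end, on its axis, 170 mm ahead (+x) of paddle_center; axes as paddle_center.
- rest_mid (a point): Fixed dark wooden rest: base 170 x 60 mm, 12 mm high, two open saddles 60 mm before and behind its middle (12 mm long, floor 30 mm above the ledge, 32 mm between cheeks that rise to 48 mm). The point is where paddle_center lies when the paddle is home, 38 mm above the ledge; x runs along the rest, the way the handle end points when home.
- face (a point): Middle of the front of the hidden upright board, 65 mm above the ledge. x points level into the board (to the stand's back), y left along it, z up. Board 12 mm thick, bare for 95 mm either side. One through hole, 28 wide x 32 mm high, at this height (z = 0); its centre is anywhere from y = -0.04 to +0.04, new each time, given by no reading: feel for it.
- stand: Fixed green dish stand, 380 mm wide (y), origin on the ledge under its middle, x to its back. The roof (underside 95, top 110 mm above the ledge) spans x = -0.11 to +0.11; under its front overhang the hidden board's front is at x = -0.06, 50 mm back from the roof's front edge. Side blocks begin at y = +-0.10, 5 mm proud of the board. Two plates stand on the roof.
- tray (a joint): How far the blue drip tray (190 mm wide) has slid out at the stand's back, m: 0 flush (start), 0.06 the end stop. Slides stiffly (about 4 N), stays where left. Its front wall stands 25 mm past the board's front surface when at 0, right behind the hole wherever that is.
- basin: Red plastic basin, 220 mm across, 85 mm high; origin under its middle. Bystander.
- plate_a: Blue melamine plate, 170 mm across, 16 mm high, on the stand's roof; origin under its middle. Bystander.
- plate_b: Yellow melamine plate, 140 mm across, lying in the blue one; origin under its middle. Bystander.
- spoon: Steel serving spoon about 250 mm long lying on the ledge; origin under its middle. Bystander.
- saucer: White ceramic saucer, 120 mm across, 14 mm high; origin under its middle. Bystander.
- mug: Terracotta-coloured mug, 80 mm across, 90 mm high; origin under its middle. Bystander.
- paddle: The same paddle; origin under its centre, 8 mm below paddle_center, axes as paddle_center.
There are look-alikes about, which are no part of the job. Of the things that look like the part that bears rest_mid, take the one that is farthest to the robot's right at the start.

How it is judged:
By the outcome, as a careful person would: the job done as asked, in the order asked, and still so for the second after the job is handed in, with the robot touching nothing.
It also fails if it takes over 58 s, if anything falls off the work surface, if the arm or the gripper's body presses on something with over 40 N, if the wrist force passes 120 N, or if a joint passes its speed limit or range.

## Working session

There is one attempt and no reset: what is moved stays moved. The work goes in short steps, Python scripts to look and compute and a tool call to move; the robot and the scene stay as the last step left them, time stands still between calls to the robot, and variables do not carry over. Pictures are saved under pics/ and viewed, about 8 in all and at most 12, crops included, and the job is handed in when it is done.

Besides the shell and the picture viewer there is one more tool, called after "Request:" as name(argument=value, ...), one argument or row to a line, values as JSON. play_rows: Moves the arm, as the interface text tells. Its arguments: {"type":"object","properties":{"steps":{"type":"array","items":{"type":"array","items":{"type":"array","items":{"type":"number"}}}},"grip_force":{"type":"number"}},"required":["steps"]}

```bash
mkdir -p pics; ls; cat > h.py <<'E'
import numpy as np, cv2
from station import manip
def ray(c,u,v):
    R=np.array(c["R"]);t=np.array(c["t"])
    d=R.T@np.array([(u-c["cx"])/c["fx"],(v-c["cy"])/c["fy"],1]);return -R.T@t,d
def onz(c,u,v,z):
    o,d=ray(c,u,v);return o+d*(z-o[2])/d[2]
def proj(c,X):
    p=np.array(c["R"])@np.array(X)+np.array(c["t"]);return p[0]/p[2]*c["fx"]+c["cx"],p[1]/p[2]*c["fy"]+c["cy"]
E
python3 - <<'E'
from h import *
import pickle
for n in("scene","top"):
    c=manip.camera(n);pickle.dump(c,open(n+".pkl","wb"));cv2.imwrite(f"pics/{n}0.png",c["color"][:,:,::-1])
    print(n,c["fx"],c["fy"],c["cx"],c["cy"],np.round(c["R"],3).tolist(),np.round(c["t"],3))
s=manip.state();print({k:np.round(v,3).tolist() for k,v in s.items()})
E
```

```text
pics
scene 515.1734738026986 515.1734738026986 324.9726413136695 200.36262240000843 [[0.42, 0.907, 0.016], [0.705, -0.315, -0.636], [-0.572, 0.279, -0.772]] [-0.335 -0.259  2.221]
top 454.4346596445618 454.4346596445618 320.210438975104 199.64651584611664 [[0.029, -1.0, -0.001], [-0.977, -0.028, -0.213], [0.213, 0.007, -0.977]] [0.109 0.53  1.845]
{'clock': 0.1, 'joint_positions': [-84.569, 19.632, 87.371, 0.001, 73.076, -8.365], 'qvel': [-0.006, -0.212, -0.037, 0.121, -0.082, 0.054], 'tau': [0.001, -43.445, -24.649, -0.0, 0.005, -0.0], 'eef_pos': [0.125, -0.509, 0.191], 'tcp_rot': [[0.238, -0.971, -0.0], [-0.971, -0.238, 0.001], [-0.001, -0.0, -1.0]], 'wrist_force': [-0.116, 0.327, 0.476], 'ft_torque': [-0.091, 0.034, 0.005], 'grip_width': 0.085}
```

View pics/scene0.png

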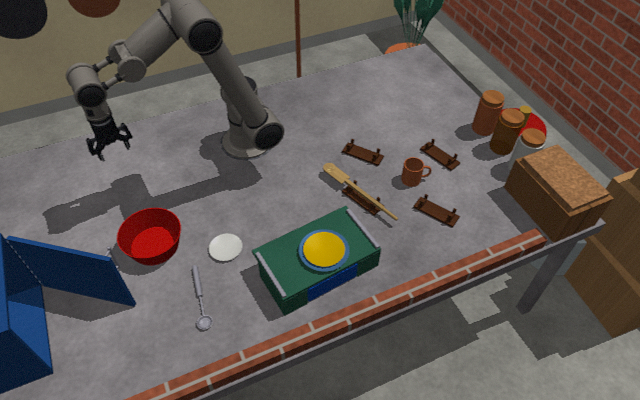

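View pics/top0.png

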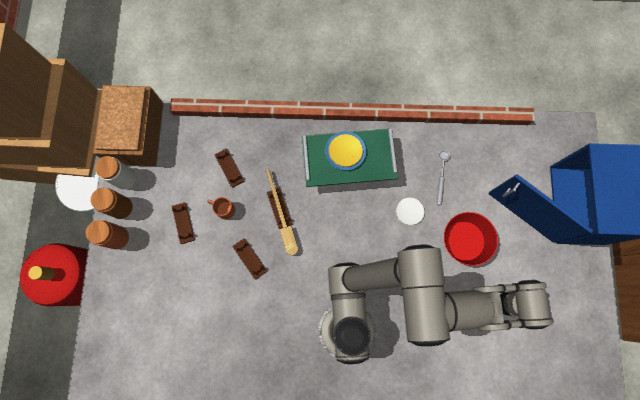

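Top view: four dark rests at about (230,167), (182,222), (250,258) and (282,210, under the paddle). Image right is the robot's right, so the rest under the paddle at u≈282 fits the description. The paddle's blade end is near (290,240) and its handle tip near (267,170). The stand is at (350,157) and its blue tray back faces away from the robot. I'll check with one enlarged crop and measure.

```bash
python3 - <<'E'
from h import *
import pickle
C={n:pickle.load(open(n+".pkl","rb")) for n in("scene","top")}
T=C["top"]["color"][:,:,::-1];S=C["scene"]["color"][:,:,::-1]
a=cv2.resize(T[120:270,165:405],None,fx=3.3,fy=3.3,interpolation=cv2.INTER_CUBIC)
cv2.imwrite("pics/crop0.png",a)
def big(m):
    n,l,st,ce=cv2.connectedComponentsWithStats(m.astype(np.uint8));i=1+np.argmax(st[1:,4]);return (l==i)
for n,im in(("top",T),("scene",S)):
    hsv=cv2.cvtColor(im,cv2.COLOR_BGR2HSV);H,Sa,V=[hsv[:,:,i].astype(int) for i in range(3)]
    c=C[n]
    box=np.zeros(H.shape,bool)
    if n=="top": box[160:262,255:303]=1
    else: box[155:225,315:402]=1
    pm=big(box&(V>130)&(Sa>60)&(H>10)&(H<30))
    ys,xs=np.nonzero(pm);p=np.c_[xs,ys].astype(np.float32)
    print(n,"paddle px",len(xs),"yrange",ys.min(),ys.max(),"x",xs.min(),xs.max())
    l=cv2.fitLine(p,cv2.DIST_L2,0,.01,.01).ravel();s=(p-l[2:])@l[:2];print(" line",l,s.min(),s.max(), l[2:]+l[:2]*s.min(),l[2:]+l[:2]*s.max())
    g=(H>60)&(H<92)&(Sa>90)&(V>40)
    g=big(g);cn=max(cv2.findContours(g.astype(np.uint8),0,2)[0],key=cv2.contourArea)
    print(" green",cv2.minAreaRect(cn),cv2.approxPolyDP(cv2.convexHull(cn),4,True).reshape(-1,2).tolist())
E
```

```text
top paddle px 566 yrange 169 254 x 266 297
 line [  0.2923102    0.95632356 283.59363    223.35689   ] -57.12557 32.34662 [266.89523 168.72636] [293.0489  254.29073]
 green ((349.5813293457031, 157.2959442138672), (50.42589569091797, 91.51886749267578), 85.16958618164062) [[387, 130], [397, 178], [306, 185], [306, 136]]
scene paddle px 436 yrange 163 218 x 323 397
 line [  0.8040917   0.5945053 349.13303   182.06422  ] -31.158121 59.853447 [324.07904 163.54056] [397.26068 217.64742]
 green ((316.3859558105469, 251.2607879638672), (60.476226806640625, 114.63211059570312), 63.103763580322266) [[379, 248], [366, 260], [283, 302], [253, 253], [344, 206]]
```

View pics/crop0.png

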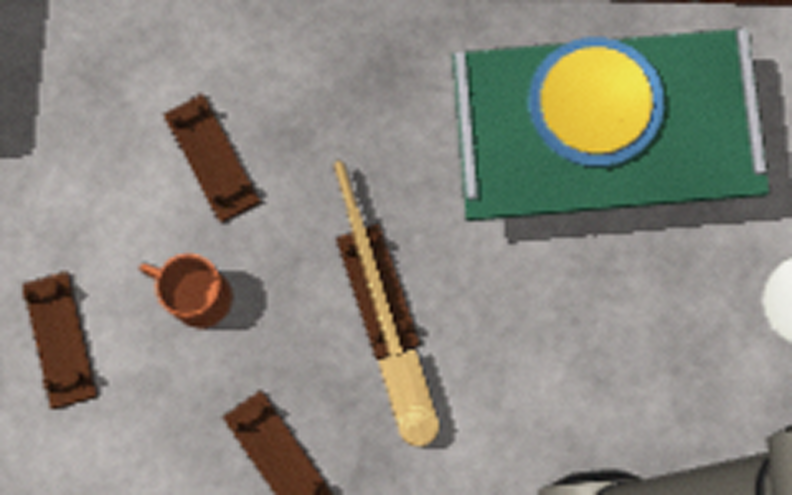

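```bash
python3 - <<'E'
from h import *
import pickle
C={n:pickle.load(open(n+".pkl","rb")) for n in("scene","top")}
for n in C: c=C[n];print(n,"cam",-np.array(c["R"]).T@c["t"])
T=C["top"]["color"][:,:,::-1].astype(int);S=C["scene"]["color"][:,:,::-1].astype(int)
# paddle axis: two views -> midline points; per-row in top, per-col in scene
def mask(im):
    h=cv2.cvtColor(im.astype(np.uint8),cv2.COLOR_BGR2HSV).astype(int);return (h[...,2]>120)&(h[...,1]>60)&(h[...,0]>10)&(h[...,0]<30)
m=mask(T);P=[]
for v in range(160,262):
    u=np.nonzero(m[v,255:303])[0]
    if len(u): P.append((v,u.min()+255,u.max()+255,len(u)))
print([p for p in P if p[0]<176 or p[0]>220])
A=np.array([onz(C["top"],(p[1]+p[2])/2,p[0],.042)[:2] for p in P if 172<=p[0]<=250])
l=cv2.fitLine(A.astype(np.float32),cv2.DIST_HUBER,0,.001,.001).ravel();print("top axis",l,np.degrees(np.arctan2(l[1],l[0])))
for n,tip,end in(("top",(267,168.5),(293,254.8)),("scene",(397.5,217.8),(323.7,163.2))):
    a=onz(C[n],*tip,.038);b=onz(C[n],*end,.036);print(n,"tip",a,"blade",b,np.linalg.norm(a-b),"ang",np.degrees(np.arctan2(*(a-b)[1::-1])),"centre",b+(a-b)*218/388)
# scene roof front edge
h=cv2.cvtColor(S.astype(np.uint8),cv2.COLOR_BGR2HSV).astype(int)
g=(h[...,0]>60)&(h[...,0]<92)&(h[...,1]>90)
E=[]
for u in range(262,340,3):
    v=np.nonzero(g[190:320,u])[0]
    if len(v):E.append((u,v.min()+190-.5))
Q=np.array([onz(C["scene"],*e,.11)[:2] for e in E]);ls=cv2.fitLine(Q.astype(np.float32),cv2.DIST_HUBER,0,.001,.001).ravel()
print("scene front edge",ls,np.degrees(np.arctan2(ls[1],ls[0])))
h=cv2.cvtColor(T.astype(np.uint8),cv2.COLOR_BGR2HSV).astype(int)
g=(h[...,0]>60)&(h[...,0]<92)&(h[...,1]>90)
for nm,f in(("front",1),("back",0)):
    E=[]
    for u in range(316,388,3):
        v=np.nonzero(g[120:200,u])[0];E.append((u,(v.max()+.5 if f else v.min()-.5)+120))
    Q=np.array([onz(C["top"],*e,.11 if not f else .103)[:2] for e in E]);lt=cv2.fitLine(Q.astype(np.float32),cv2.DIST_HUBER,0,.001,.001).ravel()
    print("top",nm,lt,np.degrees(np.arctan2(lt[1],lt[0])))
# side edges in top: any rail/green vs grey: print rows
for v in (145,160,170):print(v,[tuple(T[v,u]) for u in range(302,312)],[tuple(T[v,u]) for u in range(388,400)])
E
```

```text
scene cam [ 1.59308299 -0.39634157  1.55489029]
top cam [0.12124259 0.11037528 1.91616918]
[(169, np.int64(266), np.int64(268), 3), (170, np.int64(266), np.int64(269), 4), (171, np.int64(266), np.int64(269), 4), (172, np.int64(267), np.int64(269), 3), (173, np.int64(267), np.int64(270), 4), (174, np.int64(267), np.int64(270), 4), (175, np.int64(268), np.int64(270), 3), (221, np.int64(281), np.int64(284), 4), (222, np.int64(281), np.int64(285), 5), (223, np.int64(282), np.int64(285), 4), (224, np.int64(282), np.int64(285), 4), (225, np.int64(282), np.int64(286), 5), (226, np.int64(282), np.int64(290), 8), (227, np.int64(283), np.int64(291), 9), (228, np.int64(282), np.int64(291), 10), (229, np.int64(280), np.int64(291), 12), (230, np.int64(280), np.int64(291), 12), (231, np.int64(280), np.int64(292), 13), (232, np.int64(280), np.int64(292), 13), (233, np.int64(281), np.int64(292), 12), (234, np.int64(281), np.int64(293), 13), (235, np.int64(281), np.int64(293), 13), (236, np.int64(282), np.int64(293), 12), (237, np.int64(282), np.int64(294), 13), (238, np.int64(282), np.int64(294), 13
[... 3606 characters left out ...]
61), np.int64(159)), (np.int64(59), np.int64(76), np.int64(39)), (np.int64(87), np.int64(112), np.int64(59)), (np.int64(84), np.int64(108), np.int64(58))] [(np.int64(83), np.int64(108), np.int64(55)), (np.int64(83), np.int64(107), np.int64(54)), (np.int64(85), np.int64(108), np.int64(57)), (np.int64(81), np.int64(107), np.int64(54)), (np.int64(85), np.int64(104), np.int64(59)), (np.int64(122), np.int64(124), np.int64(113)), (np.int64(196), np.int64(188), np.int64(190)), (np.int64(189), np.int64(183), np.int64(184)), (np.int64(162), np.int64(158), np.int64(157)), (np.int64(62), np.int64(66), np.int64(62)), (np.int64(87), np.int64(90), np.int64(90)), (np.int64(92), np.int64(95), np.int64(94))]
```

Crop: the paddle lies in the right-most rest, with its tip at crop (338,165), its blade end at (418,440) and its square handle between the saddles. The stand's front roof edge runs from (468,218) to (768,191). The target is confirmed, so I'm moving over the paddle centre at about (0.4985, 0.3025), axis yaw 19.4°.

Request:
play_rows(
  steps=[
    [[0,0,0.05,0.275,0.259,0.06,1],[0,0,0.095,0.275,0.259,0.06,1],[0,0,0.095,0.275,0.259,0.06,1],[0,0,0.095,0.275,0.259,0.06,1],[0,0,0.095,0.275,0.259,0.06,1],[0,0,0.095,0.275,0.259,0.06,1],[0,0,0.095,0.275,0.259,0.06,1],[0,0,0.095,0.275,0.259,0.06,1],[0,0,0.095,0.374,0.812,-0.03,1],[0,0,0.095,0.374,0.812,-0.03,1],[0,0,0.095,0.374,0.812,-0.03,1],[0,0,0.095,0.374,0.812,-0.03,1],[0,0,0.095,0.374,0.812,-0.03,1],[0,0,0.095,0.374,0.812,-0.03,1],[0,0,0.095,0.374,0.812,-0.03,1],[0,0,0.095,0.374,0.812,-0.03,1],[0,0,0.095,0.374,0.812,-0.03,1],[0,0,0.095,0.374,0.812,-0.03,1],[0,0,0.095,0.374,0.812,-0.03,1],[0,0,0.095,0.374,0.812,-0.03,1]],
  ],
)

```text
clock: 2.1
eef_pos: [0.4984, 0.3065, 0.1596]
tcp_rot: [[0.333, -0.943, -0.002], [-0.943, -0.333, 0.002], [-0.002, 0.001, -1.0]]
wrist_force: [0.1, -0.9, 0.3]
grip_width: 0.0855
```

```bash
cat >> h.py <<'E'
def wray(c,u,v):
    x=np.array([u-c["cx"],v-c["cy"]]);r=np.linalg.norm(x);th=r/c["fx"]
    d=np.r_[x/max(r,1e-9)*np.sin(th),np.cos(th)];R=np.array(c["R"]);return -R.T@c["t"],R.T@d
def wonz(c,u,v,z):
    o,d=wray(c,u,v);return o+d*(z-o[2])/d[2]
E
python3 - <<'E'
from h import *
import pickle
c=manip.camera("wrist");pickle.dump(c,open("w1.pkl","wb"));im=c["color"][:,:,::-1].copy();cv2.imwrite("pics/w1.png",im)
s=manip.state();print(s["eef_pos"],s["clock"],c["fx"])
h=cv2.cvtColor(im,cv2.COLOR_BGR2HSV).astype(int)
m=((h[...,2]>120)&(h[...,1]>60)&(h[...,0]>10)&(h[...,0]<30)).astype(np.uint8)
n,l,st,ce=cv2.connectedComponentsWithStats(m)
for i in range(1,n):
    if st[i,4]>150:print(st[i],ce[i])
t=pickle.load(open("top.pkl","rb"));print("stand mid",onz(t,349.8,160,.112),onz(t,348.6,145,.112))
E
```

```text
[0.49841525 0.30733014 0.15922989] 2.15 309.70691628693146
[ 301    8   44  331 6493] [322.98398275 214.55967966]
[ 606   34   34  130 3661] [624.69188746  97.6257853 ]
stand mid [0.68637084 0.0064612  0.112     ] [0.75153812 0.01243604 0.112     ]
```

View pics/w1.png

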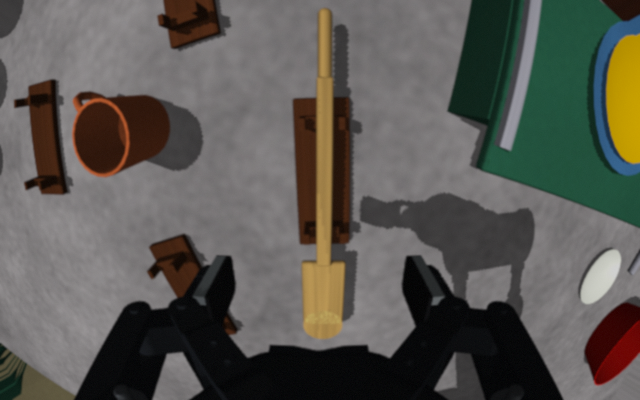

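Wrist view: paddle upright in the image. The tip is at (324,8), the rod/handle step at (324,76), the handle/blade step at (323,263) and the blade end at (322,339). I'll cast those onto the paddle's height.

```bash
python3 - <<'E'
from h import *
import pickle
c=pickle.load(open("w1.pkl","rb"));print("cam",-np.array(c["R"]).T@c["t"])
p={}
for nm,u,v,z in(("tip",324,8,.038),("step",324.5,76.5,.046),("blade",323.5,262.5,.046),("end",322,339.3,.036)):
    p[nm]=wonz(c,u,v,z);print(nm,p[nm])
d=p["tip"]-p["end"];print(np.linalg.norm(d[:2]),np.degrees(np.arctan2(d[1],d[0])))
e=p["step"]-p["blade"];print(np.linalg.norm(e),np.degrees(np.arctan2(e[1],e[0])),"centre",(p["step"]+p["blade"])/2, p["end"]+d*218/388)
# stand front corner left-roof front edge in wrist at z=.11
a=wonz(c,480,168,.11);b=wonz(c,636,225,.11);print("front edge",a,b,np.degrees(np.arctan2(*(a-b)[1::-1])))
E
```

```text
cam [0.57669566 0.33353627 0.34242119]
tip [0.66186216 0.35848334 0.038     ]
step [0.59576703 0.33486109 0.046     ]
blade [0.41132691 0.26998207 0.046     ]
end [0.28843549 0.22754727 0.036     ]
0.3957167335293034 19.322399296071765
0.1955184080115274 19.379932265228504 centre [0.50354697 0.30242158 0.046     ] [0.49824738 0.30111444 0.03712371]
front edge [0.57208159 0.18761639 0.11      ] [ 0.60681401 -0.10702056  0.11      ] 96.7231196508715
```

Request:
play_rows(
  steps=[
    [[0,0,0,0.002,-0.005,-0.04,1],[0,0,0,0.002,-0.005,-0.08,1],[0,0,0,0.002,-0.005,-0.11,1],[0,0,0,0.002,-0.005,-0.13,1],[0,0,0,0.002,-0.005,-0.139,1],[0,0,0,0.002,-0.005,-0.139,1],[0,0,0,0.002,-0.005,-0.139,1]],
  ],
)

```text
clock: 2.85
eef_pos: [0.5012, 0.3024, 0.0212]
tcp_rot: [[0.333, -0.943, -0.001], [-0.943, -0.333, 0.003], [-0.003, -0.0, -1.0]]
wrist_force: [0.3, -0.0, 0.1]
grip_width: 0.0852
```

Request:
play_rows(
  steps=[
    [[0,0,0,0,0,-0.002,0.4],[0,0,0,0,0,-0.002,0.2],[0,0,0,0,0,-0.002,0.1],[0,0,0,0,0,-0.002,0.0],[0,0,0,0,0,-0.002,0.0],[0,0,0,0,0,-0.002,0.0],[0,0,0,0,0,-0.002,0.0]],
  ],
  grip_force=90,
)

```text
clock: 3.55
eef_pos: [0.5011, 0.3024, 0.0192]
tcp_rot: [[0.333, -0.943, -0.001], [-0.943, -0.333, 0.003], [-0.003, 0.0, -1.0]]
wrist_force: [-0.7, 0.8, 0.2]
grip_width: -0.0001
```

```bash
python3 - <<'E'
from h import *
import pickle
c=manip.camera("wrist");w=c["color"][:,:,::-1]
t=manip.camera("scene");pickle.dump(t,open("s2.pkl","wb"));pickle.dump(c,open("w2.pkl","wb"))
a=cv2.resize(t["color"][110:250,290:490,::-1],(571,400),interpolation=cv2.INTER_CUBIC)
b=cv2.resize(w,(571,357))[:200]
b=cv2.resize(w[150:400,200:450],(250,250))
o=np.zeros((400,800,3),np.uint8);o[:,:550]=a[:,:550];o[:250,550:]=b
cv2.imwrite("pics/g2.png",o);print(manip.state()["grip_width"])
E
```

```text
-0.00015942715048764995
```

View pics/g2.png

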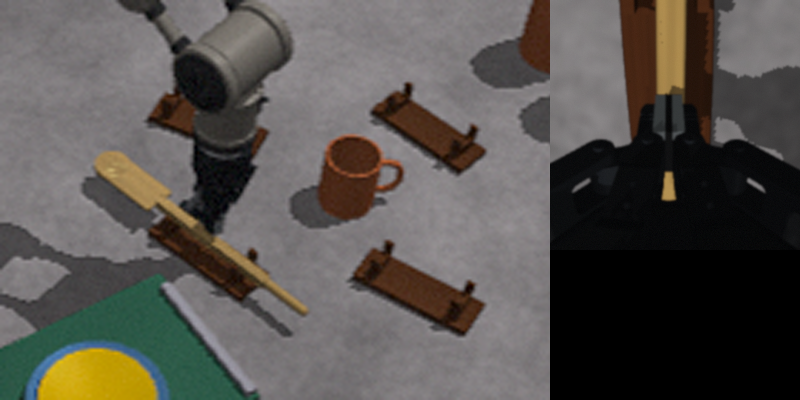

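```bash
python3 - <<'E'
from h import *
import pickle
c=pickle.load(open("s2.pkl","rb"));w=pickle.load(open("w2.pkl","rb"));c0=pickle.load(open("scene.pkl","rb"))
for q in(c0,c):
    im=q["color"][:,:,::-1];h=cv2.cvtColor(im,cv2.COLOR_BGR2HSV).astype(int)
    m=(h[...,2]>120)&(h[...,1]>60)&(h[...,0]>10)&(h[...,0]<30);m[:, :315]=0;m[:,402:]=0;m[:155]=0;m[226:]=0
    y,x=np.nonzero(m);print(x.min(),x.max(),y.min(),y.max(),len(x),y[x==x.max()],y[x==x.min()])
s=manip.state();p=np.array(s["eef_pos"]);R=np.array(s["tcp_rot"])
print("tcp px",proj(c,p),"grasp pt",proj(c,p-.019*R[:,2]),"paddle centre", proj(c,[.5005,.302,.038]))
a=cv2.resize(c["color"][150:210,325:395,::-1],(560,480),interpolation=cv2.INTER_CUBIC)
for X,col in((p,(0,0,255)),(p-.019*R[:,2],(0,255,0))):
    u,v=proj(c,X);cv2.circle(a,(int((u-325+.5)*8),int((v-150+.5)*8)),4,col,1)
b=cv2.resize(w["color"][230:360,290:350,::-1],(240,520),interpolation=cv2.INTER_CUBIC)
o=np.zeros((520,800,3),np.uint8);o[:480,:560]=a;o[:,560:]=b;cv2.imwrite("pics/g3.png",o)
E
```

```text
323 397 163 218 454 [217 218] [165 166 167 168]
323 397 163 218 430 [217 218] [165 166 167 168]
tcp px (np.float64(363.55653136123874), np.float64(196.83218067526045)) grasp pt (np.float64(363.9111454287863), np.float64(193.68669358743895)) paddle centre (np.float64(363.7521470865532), np.float64(193.63334463266145))
```

View pics/g3.png

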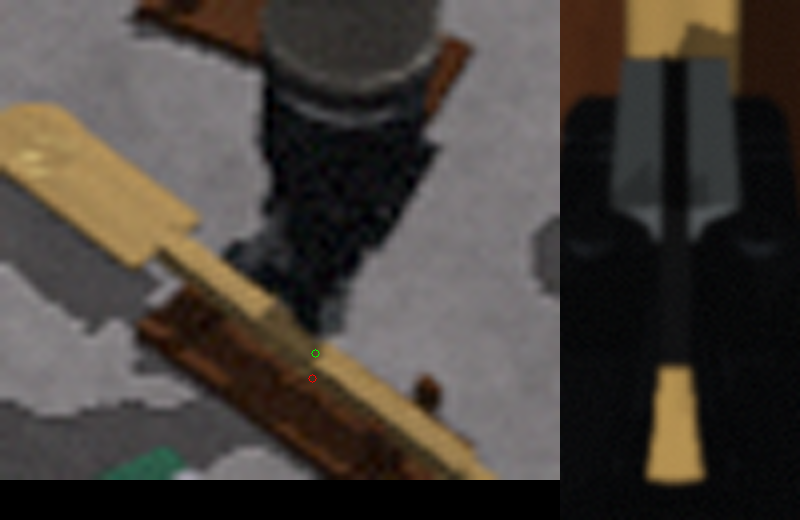

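```bash
python3 - <<'E'
from h import *
import pickle
w=pickle.load(open("w2.pkl","rb"));s=manip.state();p=np.array(s["eef_pos"]);R=np.array(s["tcp_rot"])
print("joints",np.round(s["joint_positions"],2),"wf",np.round(s["wrist_force"],2))
print("cam in tool",R.T@(-np.array(w["R"]).T@w["t"]-p))
for u,v in((311,245),(318,245),(326,245),(334,245),(318,290)):
    o,d=wray(w,u,v);o=R.T@(o-p);d=R.T@d
    for y0 in(0.011,0,-.011):
        print(u,v,"plane tool y",y0,np.round(o+d*(y0-o[1])/d[1],4))
for z in(.046,.038,.0): print(z,[np.round(wonz(w,u,244,z),4).tolist() for u in(306.5,335)])
E
```

```text
joints [23.51 36.2  89.5   0.2  54.29 93.95] wf [-1.09 -0.37 -0.4 ]
cam in tool [ 1.02935388e-04 -8.25836107e-02 -1.82978841e-01]
311 245 plane tool y 0.011 [-0.0047  0.011  -0.0035]
311 245 plane tool y 0 [-0.0042  0.     -0.0246]
311 245 plane tool y -0.011 [-0.0036 -0.011  -0.0457]
318 245 plane tool y 0.011 [-0.0002  0.011  -0.0035]
318 245 plane tool y 0 [-0.0001  0.     -0.0246]
318 245 plane tool y -0.011 [-0.0001 -0.011  -0.0457]
326 245 plane tool y 0.011 [ 0.005   0.011  -0.0035]
326 245 plane tool y 0 [ 0.0045  0.     -0.0246]
326 245 plane tool y -0.011 [ 0.0039 -0.011  -0.0457]
334 245 plane tool y 0.011 [ 0.0103  0.011  -0.0035]
334 245 plane tool y 0 [ 0.0091  0.     -0.0246]
334 245 plane tool y -0.011 [ 0.0079 -0.011  -0.0457]
318 290 plane tool y 0.011 [-0.0001  0.011  -0.0535]
318 290 plane tool y 0 [-0.0001  0.     -0.0687]
318 290 plane tool y -0.011 [-0.0001 -0.011  -0.0839]
0.046 [[0.5006, 0.3092, 0.046], [0.506, 0.294, 0.046]]
0.038 [[0.4966, 0.3082, 0.038], [0.5022, 0.2922, 0.038]]
0.0 [[0.4775, 0.3033, 0.0], [0.4844, 0.2836, 0.0]]
```

```bash
python3 - <<'E'
from h import *
import pickle
c=pickle.load(open("scene.pkl","rb"))
p=np.array([.125,-.509,.191]);x=np.array([.238,-.971,0])
for z in(0,.013,.03,.05):print(z,[np.round(proj(c,p+k*x+[0,0,z]),1) for k in(-.045,0,.045)])
a=cv2.resize(c["color"][105:175,65:155,::-1],(720,560),interpolation=cv2.INTER_CUBIC)
for z,col in((0,(0,0,255)),(.013,(0,255,0)),(.05,(255,0,0))):
  for k in(-.045,.045):
    u,v=proj(c,p+k*x+[0,0,z]);cv2.circle(a,(int((u-65+.5)*8),int((v-105+.5)*8)),4,col,1)
cv2.imwrite("pics/g4.png",a)
E
```

```text
0 [array([131.3, 158.3]), array([119.7, 163.8]), array([107.8, 169.4])]
0.013 [array([130.3, 155.8]), array([118.6, 161.3]), array([106.7, 166.9])]
0.03 [array([129. , 152.5]), array([117.2, 158. ]), array([105.2, 163.6])]
0.05 [array([127.5, 148.5]), array([115.6, 154. ]), array([103.4, 159.6])]
```

View pics/g4.png

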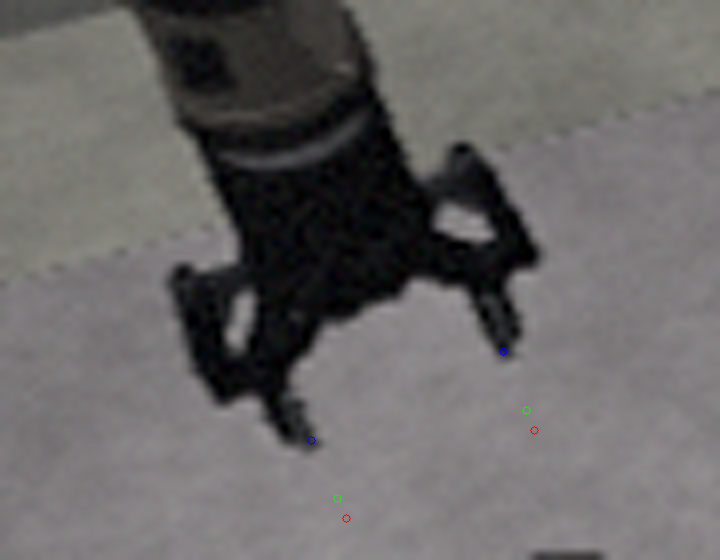

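The enlarged view shows the real open fingertips about 50 mm above the reported TCP, against the 13 mm expected. The reported TCP therefore lies roughly 36 mm beyond the real finger ends, and the fingers shut just above the paddle without touching it (force ≈ 0, paddle pixels unchanged). I'll open, go about 33 mm lower and watch the force.

Request:
play_rows(
  steps=[
    [[0,0,0,0,0,0.01,0.5],[0,0,0,0,0,0.01,1],[0,0,0,0,0,0.01,1],[0,0,0,0,0,0.01,1],[0,0,0,0,0,0.01,1],[0,0,0,0,0,0.0,1],[0,0,0,0,0,-0.01,1],[0,0,0,0,0,-0.02,1],[0,0,0,0,0,-0.02,1]],
  ],
)

```text
clock: 4.55
eef_pos: [0.4997, 0.3017, -0.0031]
tcp_rot: [[0.333, -0.943, -0.005], [-0.943, -0.333, 0.001], [-0.003, 0.004, -1.0]]
wrist_force: [-0.6, 0.4, -0.7]
grip_width: 0.0854
```

Request:
play_rows(
  steps=[
    [[0,0,0,0,0,-0.008,1],[0,0,0,0,0,-0.014,1],[0,0,0,0,0,-0.014,1]],
  ],
)

```text
clock: 4.85
eef_pos: [0.499, 0.3014, -0.0182]
tcp_rot: [[0.333, -0.943, -0.007], [-0.943, -0.333, 0.0], [-0.002, 0.006, -1.0]]
wrist_force: [-0.2, -0.3, -0.1]
grip_width: 0.0853
```

Request:
play_rows(
  steps=[
    [[0,0,0,0.001,0.001,0.003,1],[0,0,0,0.001,0.001,0.003,0.3],[0,0,0,0.001,0.001,0.003,0.15],[0,0,0,0.001,0.001,0.003,0],[0,0,0,0.001,0.001,0.003,0],[0,0,0,0.001,0.001,0.003,0],[0,0,0,0.001,0.001,0.003,0]],
  ],
  grip_force=90,
)

```text
clock: 5.55
eef_pos: [0.5002, 0.3025, -0.0148]
tcp_rot: [[0.333, -0.943, -0.006], [-0.943, -0.333, 0.0], [-0.002, 0.006, -1.0]]
wrist_force: [-0.2, -0.1, 3.5]
grip_width: 0.0145
```

Gripped: width is 14.5 mm and the home grasp is at eef (0.5002, 0.3025, -0.0148). From the measurements, stand yaw is 6.7°, stand forward is e=(0.993, 0.117), the face is at e=0.640 and its middle at f=-0.0745. Next I lift, draw back and carry the paddle to the front of the stand.

Request:
play_rows(
  steps=[
    [[0,0,0,0,0,0.015,0],[0,0,0,0,0,0.04,0],[0,0,0,0,0,0.08,0],[0,0,0,-0.03,0,0.11,0],[0,0,0,-0.06,0,0.12,0],[0,0,-0.03,-0.09,-0.02,0.12,0],[0,0,-0.06,-0.09,-0.05,0.12,0],[0,0,-0.1,-0.09,-0.09,0.12,0],[0,0,-0.15,-0.09,-0.13,0.12,0],[0,0,-0.2,-0.09,-0.17,0.12,0],[0,0,-0.222,-0.09,-0.21,0.12,0],[0,0,-0.222,-0.09,-0.25,0.12,0],[0,0,-0.222,-0.09,-0.29,0.12,0],[0,0,-0.222,-0.09,-0.32,0.12,0],[0,0,-0.222,-0.09,-0.329,0.12,0],[0,0,-0.222,-0.09,-0.329,0.12,0],[0,0,-0.222,-0.09,-0.329,0.12,0]],
  ],
)

```text
clock: 7.25
eef_pos: [0.4099, -0.0257, 0.105]
tcp_rot: [[0.117, -0.993, -0.006], [-0.993, -0.117, 0.002], [-0.003, 0.006, -1.0]]
wrist_force: [-0.3, 0.6, -2.2]
grip_width: 0.0145
```

```bash
python3 - <<'E'
from h import *
import pickle
s=manip.state();print(np.round(s["eef_pos"],4),np.round(s["tcp_rot"],3).tolist(),s["grip_width"],s["wrist_force"])
w=manip.camera("wrist");pickle.dump(w,open("w5.pkl","wb"))
c=manip.camera("scene");pickle.dump(c,open("s5.pkl","wb"))
o=np.zeros((400,800,3),np.uint8);o[:,:440]=w["color"][:,100:540,::-1]
o[:360,440:]=cv2.resize(c["color"][130:310,220:400,::-1],(360,360),interpolation=cv2.INTER_CUBIC)
cv2.imwrite("pics/c5.png",o)
E
```

```text
[ 0.4099 -0.0257  0.105 ] [[0.117, -0.993, -0.006], [-0.993, -0.117, 0.002], [-0.003, 0.006, -1.0]] 0.014494831470709804 [-0.30110378  0.62409168 -2.17454954]
```

View pics/c5.png

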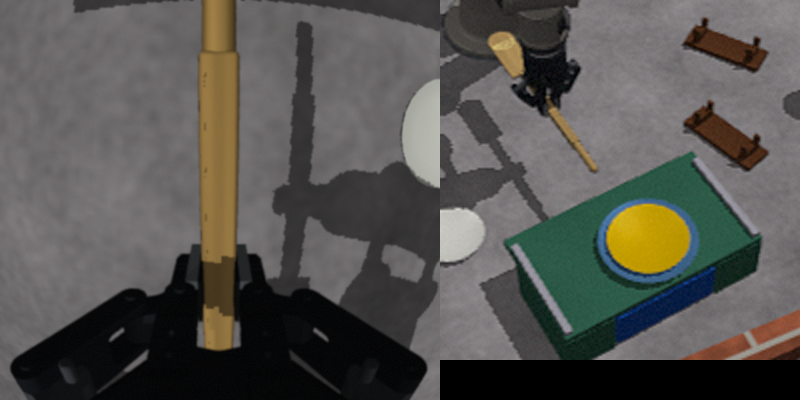

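```bash
python3 - <<'E'
from h import *
import pickle
c=pickle.load(open("s5.pkl","rb"));w=pickle.load(open("w5.pkl","rb"))
def wproj(c,X):
    q=np.array(c["R"])@X+c["t"];r=np.hypot(q[0],q[1]);th=np.arctan2(r,q[2]);return c["cx"]+q[0]/r*th*c["fx"],c["cy"]+q[1]/r*th*c["fx"]
im=c["color"][:,:,::-1];h=cv2.cvtColor(im,cv2.COLOR_BGR2HSV).astype(int)
m=(h[...,2]>90)&(h[...,1]>70)&(h[...,0]>8)&(h[...,0]<30);m[:140]=0;m[219:]=0;m[:,:240]=0;m[:,305:]=0
y,x=np.nonzero(m);print("scene mask x",x.min(),x.max(),"y",y.min(),y.max(), "tip row",y[x==x.max()])
g=np.array([.4099,-.0257,.105+.0528])
for pit in(-3,0,3):
  for dz in(-.005,0,.005):
    e=np.array([.9932*np.cos(np.radians(pit)),.1167*np.cos(np.radians(pit)),np.sin(np.radians(pit))]);up=np.array([0,0,1])
    print(pit,dz,"tip",np.round(proj(c,g+.17*e+[0,0,dz]),1),"end",np.round(proj(c,g-.218*e+[0,0,dz]),1),"wrist step",np.round(wproj(w,g+.1*e+[0,0,.008+dz]),1),"width step",np.round(np.array(wproj(w,g+.1*e+[-.1167*.008,.9932*.008,.008+dz]))-wproj(w,g+.1*e-[-.1167*.008,.9932*.008,-.008-dz]),1)[0])
hw=cv2.cvtColor(w["color"][:,:,::-1].copy(),cv2.COLOR_BGR2HSV).astype(int)
for v in(20,40,47,49,51,53,55,60,100,200):
    u=np.nonzero((hw[v,:,1]>70)&(hw[v,:,2]>70)&(hw[v,:,0]<30)&(hw[v,:,0]>8))[0];u=u[(u>280)&(u<360)];print(v,u.min(),u.max(),end="; ")
E
```

```text
scene mask x 244 298 y 146 214 tip row [213 214]
-3 -0.005 tip [297.4 217.4] end [247.1 145.1] wrist step [317.6  56.5] width step -38.6
-3 0 tip [297.4 216.5] end [247.  144.2] wrist step [317.5  55. ] width step -40.1
-3 0.005 tip [297.4 215.6] end [246.9 143.3] wrist step [317.4  53.4] width step -41.7
0 -0.005 tip [297.4 215.9] end [247.4 147.2] wrist step [317.5  54.6] width step -40.2
0 0 tip [297.4 215. ] end [247.3 146.3] wrist step [317.4  53. ] width step -41.8
0 0.005 tip [297.3 214.1] end [247.1 145.4] wrist step [317.3  51.3] width step -43.6
3 -0.005 tip [297.3 214.2] end [247.7 149.4] wrist step [317.4  53.3] width step -41.9
3 0 tip [297.3 213.3] end [247.6 148.5] wrist step [317.3  51.6] width step -43.7
3 0.005 tip [297.2 212.4] end [247.5 147.5] wrist step [317.3  49.7] width step -45.7
20 302 333; 40 302 335; 47 302 335; 49 302 335; 51 301 335; 53 299 337; 55 299 338; 60 299 338; 100 299 338; 200 300 337;
```

The held paddle matches the prediction: pitch ≈ 0–1°, and the tip is at scene (298,214) against a predicted (297.4,215). I'll lower the axis to 65 mm and approach to about 11 mm before the board.

Request:
play_rows(
  steps=[
    [[0,0,0,0,0,-0.03,0],[0,0,0,0,0,-0.06,0],[0,0,0,0,0,-0.085,0],[0,0,0,0,0,-0.093,0],[0,0,0,0,0,-0.093,0],[0,0,0,0.02,0.0023,-0.093,0],[0,0,0,0.04,0.0047,-0.093,0],[0,0,0,0.0546,0.0064,-0.093,0],[0,0,0,0.0546,0.0064,-0.093,0]],
  ],
)

```text
clock: 8.25
eef_pos: [0.4675, -0.0189, 0.0136]
tcp_rot: [[0.12, -0.993, -0.002], [-0.993, -0.12, 0.001], [-0.001, 0.001, -1.0]]
wrist_force: [-0.4, -0.4, -0.9]
grip_width: 0.0139
```

Request:
play_rows(
  steps=[
    [[0,0,0,0.004,0.0005,0,0],[0,0,0,0.008,0.001,0,0],[0,0,0,0.012,0.0014,0,0],[0,0,0,0.012,0.0014,0,0]],
  ],
)

```text
clock: 8.65
eef_pos: [0.4734, -0.0169, 0.0126]
tcp_rot: [[0.12, -0.993, -0.014], [-0.993, -0.12, 0.002], [-0.004, 0.013, -1.0]]
wrist_force: [-15.4, -3.0, 2.1]
grip_width: 0.0145
```

Board contact: at eef x=0.4734 the force was -15 N, which puts the tip at e=0.638, and there is no hole at y≈0. Next I poke 11 mm to the left: back off, shift, press.

Request:
play_rows(
  steps=[
    [[0,-0.012,0,-0.008,-0.001,0,0],[0,-0.012,0,-0.0092,0.0045,0,0],[0,-0.012,0,-0.0092,0.009,0,0],[0,-0.012,0,-0.0092,0.009,0,0]],
  ],
)

```text
clock: 9.05
eef_pos: [0.465, -0.0074, 0.013]
tcp_rot: [[0.12, -0.993, -0.0], [-0.993, -0.12, 0.002], [-0.002, 0.0, -1.0]]
wrist_force: [0.4, -0.3, -1.4]
grip_width: 0.0144
```

Request:
play_rows(
  steps=[
    [[0,0,0,0.005,0.0006,0,0],[0,0,0,0.01,0.0012,0,0],[0,0,0,0.014,0.0016,0,0],[0,0,0,0.014,0.0016,0,0]],
  ],
)

```text
clock: 9.45
eef_pos: [0.4799, -0.0058, 0.013]
tcp_rot: [[0.121, -0.993, 0.0], [-0.993, -0.121, 0.002], [-0.002, -0.001, -1.0]]
wrist_force: [1.2, 0.3, -1.1]
grip_width: 0.0138
```

The tip went in: no force, and it is 8 mm past the board face at y≈+0.013. Pushing on gradually.

Request:
play_rows(
  steps=[
    [[0,0,0,0.005,0.0006,0,0],[0,0,0,0.01,0.0012,0,0],[0,0,0,0.015,0.0018,0,0],[0,0,0,0.02,0.0024,0,0],[0,0,0,0.025,0.0029,0,0],[0,0,0,0.03,0.0035,0,0],[0,0,0,0.03,0.0035,0,0]],
  ],
)

```text
clock: 10.15
eef_pos: [0.5105, -0.0023, 0.0129]
tcp_rot: [[0.121, -0.993, 0.001], [-0.993, -0.121, 0.002], [-0.002, -0.001, -1.0]]
wrist_force: [-2.0, -0.0, -1.2]
grip_width: 0.0143
```

Request:
play_rows(
  steps=[
    [[0,0,0,0.005,0.0006,0,0],[0,0,0,0.01,0.0012,0,0],[0,0,0,0.015,0.0018,0,0],[0,0,0,0.02,0.0024,0,0],[0,0,0,0.025,0.0029,0,0],[0,0,0,0.029,0.0034,0,0],[0,0,0,0.029,0.0034,0,0]],
  ],
)

```text
clock: 10.85
eef_pos: [0.5406, 0.0012, 0.0129]
tcp_rot: [[0.121, -0.993, 0.002], [-0.993, -0.121, 0.002], [-0.002, -0.002, -1.0]]
wrist_force: [-1.3, -0.1, -1.2]
grip_width: 0.0147
```

```bash
python3 - <<'E'
from h import *
import pickle
c=manip.camera("scene");pickle.dump(c,open("s6.pkl","wb"))
o=cv2.resize(c["color"][170:320,220:400,::-1],(720,600),interpolation=cv2.INTER_CUBIC)
# predicted tray back edge points for extension d, at several z, middle of back
e=np.array([.9932,.1167,0]);f=np.array([-.1167,.9932,0]);b=e*.7003+f*-.0745
for d,col in((0,(0,255,0)),(.03,(0,255,255)),(.04,(0,0,255))):
  for y in(-.09,.09):
    u,v=proj(c,b+e*(.11+d)+f*y+[0,0,.08]);cv2.circle(o,(int((u-220+.5)*4),int((v-170+.5)*4)),4,col,1)
cv2.imwrite("pics/p6.png",o);s=manip.state();print(s["clock"],s["eef_pos"],s["wrist_force"])
E
```

```text
10.9 [0.54056742 0.00115242 0.0129883 ] [-1.23919096  0.54817826 -1.98712575]
```

View pics/p6.png

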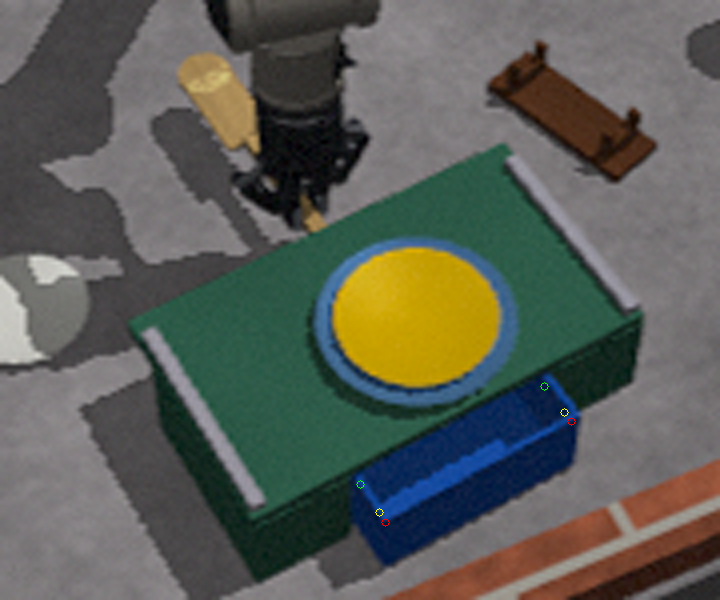

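The picture shows the tray clear of the stand's back. Its outer top corners at crop (577,412) and (383,518) lie near the 30–40 mm marks, and the tip travel implies about 44 mm. Drawing out straight.

Request:
play_rows(
  steps=[
    [[0,0,0,-0.01,-0.0012,0,0],[0,0,0,-0.025,-0.0029,0,0],[0,0,0,-0.04,-0.0047,0,0],[0,0,0,-0.055,-0.0065,0,0],[0,0,0,-0.07,-0.0082,0,0],[0,0,0,-0.085,-0.01,0,0],[0,0,0,-0.1,-0.0118,0,0],[0,0,0,-0.115,-0.0135,0,0],[0,0,0,-0.13,-0.0153,0,0],[0,0,0,-0.13,-0.0153,0,0],[0,0,0,-0.13,-0.0153,0.03,0],[0,0,0,-0.13,-0.0153,0.06,0],[0,0,0,-0.13,-0.0153,0.092,0],[0,0,0,-0.13,-0.0153,0.092,0]],
  ],
)

```text
clock: 12.3
eef_pos: [0.4144, -0.0148, 0.1089]
tcp_rot: [[0.121, -0.993, 0.013], [-0.993, -0.121, 0.0], [0.001, -0.013, -1.0]]
wrist_force: [-0.6, -0.9, -1.9]
grip_width: 0.0144
```

```bash
python3 - <<'E'
from h import *
import pickle
s=manip.state();print(s["clock"],np.round(s["eef_pos"],4),np.round(s["tcp_rot"],4).tolist())
c=manip.camera("scene");pickle.dump(c,open("s7.pkl","wb"))
# tray bottom-back corners & top corners from p6 crop -> stand frame
e=np.array([.9932,.1167,0]);f=np.array([-.1167,.9932,0]);b=e*.7003+f*-.0745
for z in(.05,.06,.07,.08):
  print(z,[[round(float(k@(onz(c,x/4+219.5,y/4+169.5,z)-b)),4) for k in(e,f)] for x,y in((577,412),(383,520),(385,565),(575,465))])
w=manip.camera("wrist")
hw=cv2.cvtColor(w["color"][:,:,::-1].copy(),cv2.COLOR_BGR2HSV).astype(int)
for v in(20,40,49,51,53,55,60,100,200):
    u=np.nonzero((hw[v,:,1]>70)&(hw[v,:,2]>70)&(hw[v,:,0]<30)&(hw[v,:,0]>8))[0];u=u[(u>280)&(u<360)];print(v,u.min(),u.max(),end="; ")
E
```

```text
12.3 [ 0.4144 -0.0148  0.1089] [[0.1208, -0.9926, 0.0127], [-0.9927, -0.1208, 0.0001], [0.0015, -0.0126, -0.9999]]
0.05 [[0.1304, 0.1114], [0.1334, -0.0824], [0.1689, -0.1018], [0.172, 0.081]]
0.06 [[0.135, 0.1073], [0.1381, -0.0852], [0.1734, -0.1045], [0.1764, 0.0771]]
0.07 [[0.1397, 0.1032], [0.1427, -0.088], [0.1778, -0.1072], [0.1808, 0.0732]]
0.08 [[0.1444, 0.0991], [0.1474, -0.0909], [0.1822, -0.1099], [0.1852, 0.0693]]
20 302 333; 40 302 335; 49 302 333; 51 301 335; 53 299 337; 55 298 338; 60 298 338; 100 298 338; 200 300 336;
```

Tray corners give about 38–50 mm out, in line with 44 mm from the tip travel. The paddle hasn't slipped in the grip. Carrying it home, stopping above the rest.

Request:
play_rows(
  steps=[
    [[0,0.018,0.0,-0.01,0.02,0.012,0],[0,0.018,0.0,-0.01,0.05,0.012,0],[0,0.018,0.03,-0.01,0.09,0.012,0],[0,0.018,0.07,-0.01,0.13,0.012,0],[0,0.018,0.12,-0.01,0.17,0.012,0],[0,0.018,0.17,-0.01,0.21,0.012,0],[0,0.018,0.2184,-0.01,0.25,0.012,0],[0,0.018,0.2184,0.0,0.29,0.012,0],[0,0.018,0.2184,0.03,0.312,0.012,0],[0,0.018,0.2184,0.06,0.317,0.0,0],[0,0.018,0.2184,0.0858,0.3173,-0.03,0],[0,0.018,0.2184,0.0858,0.3173,-0.06,0],[0,0.018,0.2184,0.0858,0.3173,-0.08,0],[0,0.018,0.2184,0.0858,0.3173,-0.08,0],[0,0.018,0.2184,0.0858,0.3173,-0.08,0]],
  ],
)

```text
clock: 13.9
eef_pos: [0.497, 0.3029, 0.0246]
tcp_rot: [[0.333, -0.943, -0.014], [-0.943, -0.333, 0.0], [-0.005, 0.014, -1.0]]
wrist_force: [-0.8, 0.8, -0.7]
grip_width: 0.0145
```

Request:
play_rows(
  steps=[
    [[0,-0.008,0,0.0032,-0.0004,0,0],[0,-0.008,0,0.0032,-0.0004,0,0],[0,-0.008,0,0.0032,-0.0004,-0.01,0],[0,-0.008,0,0.0032,-0.0004,-0.02,0],[0,-0.008,0,0.0032,-0.0004,-0.03,0],[0,-0.008,0,0.0032,-0.0004,-0.037,0],[0,-0.008,0,0.0032,-0.0004,-0.037,0],[0,-0.008,0,0.0032,-0.0004,-0.037,0]],
  ],
)

```text
clock: 14.7
eef_pos: [0.5001, 0.3025, -0.0127]
tcp_rot: [[0.333, -0.943, -0.007], [-0.943, -0.333, -0.0], [-0.002, 0.007, -1.0]]
wrist_force: [0.5, -0.0, -0.1]
grip_width: 0.0144
```

Request:
play_rows(
  steps=[
    [[0,0,0,0,0,-0.001,0],[0,0,0,0,0,-0.002,0],[0,0,0,0,0,-0.002,0],[0,0,0,0,0,-0.002,0]],
  ],
)

```text
clock: 15.1
eef_pos: [0.5002, 0.3025, -0.0145]
tcp_rot: [[0.333, -0.943, -0.007], [-0.943, -0.333, 0.0], [-0.002, 0.006, -1.0]]
wrist_force: [-0.0, 0.1, -1.6]
grip_width: 0.0142
```

Request:
play_rows(
  steps=[
    [[0,0,0,0,0,-0.0007,0],[0,0,0,0,0,-0.0007,0],[0,0,0,0,0,-0.0007,0.25],[0,0,0,0,0,-0.0007,0.4],[0,0,0,0,0,-0.0007,0.7],[0,0,0,0,0,-0.0007,1],[0,0,0,0,0,-0.0007,1],[0,0,0,0,0,-0.0007,1],[0,0,0,0,0,-0.0007,1],[0,0,0,0,0,0.02,1],[0,0,0,0,0,0.05,1],[0,0,0,0,0,0.09,1],[0,0,0,0,0,0.13,1],[0,0,0,-0.04,-0.02,0.17,1],[0,0,0,-0.07,-0.06,0.2,1],[0,0,0,-0.09,-0.1,0.2,1],[0,0,0,-0.09,-0.14,0.2,1],[0,0,0,-0.09,-0.18,0.2,1],[0,0,0,-0.09,-0.2,0.2,1],[0,0,0,-0.09,-0.2,0.2,1]],
  ],
)

```text
clock: 17.1
eef_pos: [0.4102, 0.1005, 0.1858]
tcp_rot: [[0.33, -0.944, -0.006], [-0.944, -0.33, -0.0], [-0.002, 0.006, -1.0]]
wrist_force: [0.0, -0.0, 0.5]
grip_width: 0.0855
```

```bash
python3 - <<'E'
from h import *
import pickle
s=manip.state();print(s["clock"],np.round(s["eef_pos"],3),s["grip_width"],np.round(s["wrist_force"],2))
c=manip.camera("scene");c0=pickle.load(open("scene.pkl","rb"))
for q in(c0,c):
    im=q["color"][:,:,::-1].copy();h=cv2.cvtColor(im,cv2.COLOR_BGR2HSV).astype(int)
    m=(h[...,2]>120)&(h[...,1]>60)&(h[...,0]>10)&(h[...,0]<30);m[:, :315]=0;m[:,402:]=0;m[:155]=0;m[226:]=0
    y,x=np.nonzero(m);print(x.min(),x.max(),y.min(),y.max(),len(x),x.mean(),y.mean(),y[x==x.max()])
    for nm,mm in(("yellow",(h[...,0]>20)&(h[...,0]<32)&(h[...,1]>180)&(h[...,2]>140)),):
        yy,xx=np.nonzero(mm);k=(xx>280)&(xx<370)&(yy>215)&(yy<290);print(nm,xx[k].mean(),yy[k].mean(),k.sum())
o=np.zeros((400,800,3),np.uint8)
o=cv2.resize(c["color"][120:320,120:480,::-1],(800,444),interpolation=cv2.INTER_CUBIC);cv2.imwrite("pics/f8.png",o)
E
```

```text
17.1 [0.41  0.101 0.186] 0.08546260846578772 [ 0.03 -0.03  0.55]
323 397 163 218 454 349.7488986784141 182.59691629955947 [217 218]
yellow 323.48628884826326 248.91681901279708 1094
323 397 163 218 452 350.1061946902655 182.5420353982301 [217 218]
yellow 323.4844606946983 248.9140767824497 1094
```

View pics/f8.png

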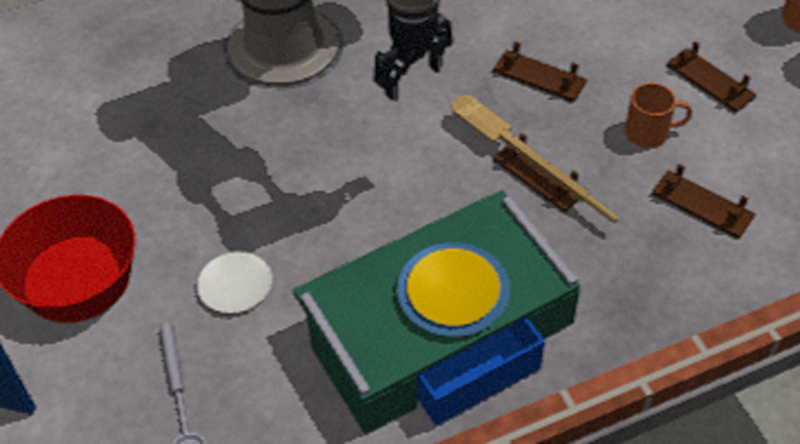

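The paddle is back on its rest with the same pixel extents as at the start (323–397, 163–218). The tray stands out at crop (480,370), the plates are unmoved and the arm is clear, so I'm handing in.

```bash
python3 -c "
from station import manip
print(manip.job_done())"
```

```text
the job is handed in; nothing more can be done
None
```

The job is handed in at about 17 s on the robot clock. The tray is pushed out at the back, and the paddle is back on its rest, the one farthest to the robot's right.

- **Finding the hole:** The first poke, at y≈0 on the board, met solid wood with about 15 N. The second, at y≈+0.013, went in without force. I pushed the tray through it and drew the paddle straight out.
- **Tray:** The tip travel put it about 44 mm out. The picture corners gave about 38–50 mm; that spread comes from the tray's height not being known. All are above the 30 mm asked.
- **Paddle and bystanders:** The paddle's extents in the scene camera are the same as at the start, and its centroid is within 0.4 px. The yellow plate's centroid has not moved. In the last picture the blue plate, mug, saucer, spoon and basin look undisturbed. The arm was clear with the gripper open.
- **What disagreed:** The reported TCP lay about 36 mm beyond the real finger ends, as the camera showed. Because of this the first grasp closed on air above the paddle and touched nothing. I grasped again about 34 mm lower, and that hold did not slip.

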